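# Lock the stop and hold a casing offcut in the sampling board

### The job

First lock the orange stop block where it stands: turn the black knob on it clockwise as far as it goes, without shifting the stop. Then slide the white door-casing offcut flat along the board until it lies square against the aluminium fence with its end up against the stop, and finish while holding it there: with one diagonal push keep it pressed firmly (about 10 N each way) both down on the board and back against the fence, and do not let go. Leave the other things on the table where they are.

Things in the scene. Friction and masses are not known exactly. Their poses are not given: they have to be found in the camera images.
- jig: the sampling board: a grey board 260 mm (its x) by 400 mm (its y), its top 18 mm above the table; fixed, standing at some yaw. Origin: centre of its underside, on the table. Its +x points away from the robot to the fence, its +y to the left, z up. Bed, fence and stop keep to these axes; painted wood on fence has friction about 0.6, so an offcut pushed askew can wedge on it: square it up
- bed: the slippery grey laminate top of that board (friction about 0.25), 12 mm thick, on which the offcut lies; origin: centre of its underside, 6 mm above the table; axes as the board's; its top is at its z = 12 mm
- fence: the rigid aluminium fence along the board's far side, 22 mm thick, 30 mm high above the bed, 400 mm long in y. Origin: on its near (working) face, at mid length, at the height of the bed's top; axes as the board's: its face is the plane x = 0 and the offcut belongs on the -x side. A firm hold is about 10 N on it
- stop_face (a point): middle of the left-hand (+y) face of the orange stop block, 15 mm above the bed's top, 31 mm in front of the fence face; axes as the board's. The block, at the fence's right-hand end, is 60 (x) x 40 (y) mm and 35 mm high above the bed. It slides along y over 60 mm, at about 3 N while loose, and holds over 15 N when locked
- clamp_knob (a joint): angle (rad) of the black clamp knob on top of the stop block; grows clockwise seen from above; 0 to 1.4 (hard end). Starts loose at 0 to 0.3, bites near 0.9, is locked above 1.1 and stays where it is left; turning takes below 0.4 N m. Its grip bar points along the board's y at 0, turned clockwise from that by this angle
- clamp_grip (a point): point on the knob's vertical axis at half height of its grip bar: bar 46 mm long, 12 mm wide, 22 mm high (11 mm below this point to 11 mm above), on a round collar 26 mm across. The point is 61.5 mm above the bed's top and 20 mm to -y of stop_face. It turns with the knob: the bar runs along its y axis
- offcut: the workpiece: white painted door-casing offcut with bare wood ends, 90 (its x) x 140 (its y) x 28 mm thick, about 0.25 kg, lying flat and loose on the board, turned up to 17 degrees. Origin: centre of its underside. Seated: its +x face lies on the fence (origin 45 mm in front of the fence face) and its -y end touches the stop (origin 70 mm to +y of stop_face)
- meter_a: hand-held moisture meter with green screen, 150 x 56 x 26 mm, lying just outside the sampling board's right-hand end; origin centre of underside. Leave it alone
- meter_b: hand-held moisture meter with grey screen, 150 x 56 x 26 mm, at the right near side of the table; origin centre of underside. Leave it alone
- jar: small sample jar with blue cap, 52 mm across, 62 mm high, standing just outside the board's left-hand end; origin centre of underside. Leave it alone
- pry_bar: flat steel pry bar with a red end, 250 x 28 x 14 mm, lying on the table behind the board's far edge; origin centre of underside. Leave it alone
- tablet: tablet computer lying on the table to the left, 170 x 250 x 12 mm; origin centre of underside. Leave it alone
- filter_disc: red round filter cartridge, 84 mm across, 24 mm high, on the table left of the board; origin centre of underside. Leave it alone
- spare_casing: brown strip of bare wood, 70 x 260 x 18 mm, lying far right; not the workpiece; origin centre of underside. Leave it alone
- offcut_bevel (a point): middle of the offcut's 45-degree bevel along its -x edge (towards the robot): 38 mm to -x of the offcut's origin, 21 mm above its underside. The edge is a vertical face 14 mm high, then a slope going up and in by 14 mm each; a push on the slope along +x and down presses the piece to fence and bed at once. Axes as the offcut's
Things that resemble listed ones, but are neither listed nor needed, are in the scene too. There is more than one size of the offcut; the job needs the middle-sized.

How it is judged:
By the outcome, as a careful person would: the job done as asked, in the order asked, and still so for the second after the job is handed in, while the arm keeps its last pose, push and grip.
It also fails if it takes over 72 s, if anything falls off the work surface, if the arm or the gripper's body presses on something with over 40 N, if the wrist force passes 120 N, or if a joint passes its speed limit or range.

### The arm

A 7-joint arm with a two-finger parallel gripper is mounted at the origin on the work surface. World frame = base frame: x ahead of the robot, y to its left, z up, the work surface at z = 0. Lengths are in m, angles in rad, forces in N, time in s.
With the tool pointing down it reaches from about 0.4 to 0.875 m from the base axis. Payload 19.3 kg.
Tool frame: the origin (TCP) lies at the very end of the fingers, on their centre line; the grasp point (between the pads) lies 19 mm behind it; z points along the fingers, y is the line along which they close (so a half turn about z gives the same grasp; the last joint's range is limited). The gripper opens to 85 mm and grips with 20 to 120 N. Pads are 22 mm wide; open, the fingers measure 114 mm over their backs; the gripper's body (76 mm by 85 mm) begins 54 mm behind the grasp point. The pads swing forward as they close: fully open they stand 13 mm farther back than shut.
Start: joints at [1.206, 0.521, -0.036, 1.599, 0.021, 1.021, -0.113], TCP at [0.182, -0.598, 0.231] pointing down, gripper open.
Joint ranges: [-2.91, 2.91], [-0.3, 2.13], [-1.5, 1.42], [0.17, 2.43], [-1.26, 4.41], [0.16, 1.93], [-2.52, 2.52]. Speed limits (rad/s): [1.89, 1.89, 2.39, 2.39, 3.01, 3.01, 3.01].

### API

Orientations are given as [roll, pitch, yaw] about the fixed x, y, z axes, in that order (R = Rz(yaw) Ry(pitch) Rx(roll)).
In Python, from workcell import bot gives the robot as it stands.
- The arm moves only by the tool jog_arm, never from a script. Its argument "motion" is a list of rows, each a list of 5 numbers: the shift along the tool's x, y, z scaled (see below), then the turn about the tool's z scaled (see below), then the opening, from 0 (shut) to 1 (fully open). A call has 1 to 12 rows; each row shifts and turns the commanded pose from where the row before left it, along the tool's axes as they then stand; what a row does not reach is not made up. The controller multiplies each number of a shift by 30 mm and each number of a turn by 0.08 rad. A row lasts 1/10 s, in which the tool goes at most 50 mm and 8.59 degrees, less where a joint would pass 70% of its speed; a pose out of reach is approached as far as the arm can. A call with a number of a shift or a turn outside -1 to 1 is refused whole. A call with a gripper value outside its range is refused whole. The fingers move at their own pace and stop on an object; "newtons" is the grip in N (left out, the last holds). Time passes only in rows, so rows that do not move let the fingers close. It gives the time, the measured TCP pose, the force, the opening and the grip force at its end, in the units of the state.
- bot.observe(): the state, without advancing time (a new reading comes with each control period).
- bot.grab_frame(name): name is "scene" or "side" or "wrist"; returns a dict with "pixels" (384x512x3 uint8, red, green, blue), "fovy" (degrees; the focal length in pixels is half the picture's height over the tangent of half this angle, whatever the lens; pixels are square), "cx", "cy" (the principal point, pixels), "rvec" (rotation vector, rad) and "tvec" (3), from world to camera coordinates, as OpenCV has them; the wrist camera has in their place "mount" (4x4, takes a point from camera to tool coordinates, whose origin is the TCP and whose axes are the flange's). Camera axes: x right, y down, z forward; pixel columns grow to the right and rows downward; lengths in m; the calibration is good to about 2 mm. A picture is of the moment at which its call begins: read the wrist's pose just before it. There is no depth.
- bot.job_done(): hands the job in; it is judged then, once.
The state is a dict: "clock": time; "qpos": joint angles; "qd": joint speeds; "joint_efforts": joint torques, N m; "position": TCP position; "tool_rot": TCP orientation; "force": force on the tool from outside, world axes, zero at the start; "moment": the same for the moment, N m; "grip_width": finger opening in m; "finger_force": force on a finger pad.
Only numpy, scipy, OpenCV 4.12 (cv2) and the standard library are available. Lean on these libraries where they do the work, as an engineer would, in place of code of your own. Each camera call takes 0.05 s, during which the arm holds its last target. There are 200 camera calls.

## Working session

There is one attempt and no reset: what is moved stays moved. The work goes in short steps, Python scripts to look and compute and a tool call to move; the robot and the scene stay as the last step left them, time stands still between calls to the robot, and variables do not carry over. Pictures are saved under pics/ and viewed, at most 12 in all, crops included, and the job is handed in when it is done.

Besides the shell and the picture viewer there is one more tool, called after "Emit:" by a JSON object that holds its "op" and its "data". jog_arm: Moves the arm, as the interface text tells. Shifts and turns lie within -1 to 1; 1 stands for 30 mm of shift or 0.08 rad of turn. Its arguments: {"type":"object","properties":{"motion":{"type":"array","items":{"type":"array","items":{"type":"number"}}},"newtons":{"type":"number"}},"required":["motion"]}

```bash
mkdir -p pics; ls; cat > h.py <<'E'
import numpy as np, cv2
from workcell import bot
from scipy.spatial.transform import Rotation as R
def cam(name):
    o=bot.observe(); f=bot.grab_frame(name); im=f["pixels"]
    fl=im.shape[0]/2/np.tan(np.radians(f["fovy"])/2)
    K=np.array([[fl,0,f["cx"]],[0,fl,f["cy"]],[0,0,1]])
    if "mount" in f:
        T=np.eye(4);T[:3,:3]=R.from_euler('xyz',o["tool_rot"]).as_matrix();T[:3,3]=o["position"]
        M=T@np.array(f["mount"]);Rc=M[:3,:3];c=M[:3,3]
    else:
        Rc=R.from_rotvec(np.ravel(f["rvec"])).as_matrix().T;c=-Rc@np.ravel(f["tvec"])
    return im,K,Rc,c
def ray(C,uv,z):
    im,K,Rc,c=C; uv=np.atleast_2d(uv)
    d=(Rc@np.linalg.inv(K)@np.c_[uv,np.ones(len(uv))].T).T
    return c+d*((z-c[2])/d[:,2])[:,None]
def proj(C,P):
    im,K,Rc,c=C; p=(np.atleast_2d(P)-c)@Rc@K.T
    return p[:,:2]/p[:,2:]
def save(C,n,s=1.5): cv2.imwrite(f"pics/{n}.png",cv2.resize(cv2.cvtColor(C[0],cv2.COLOR_RGB2BGR),None,fx=s,fy=s))
E
python3 - <<'E'
from h import *
for n in("scene","side"):
    C=cam(n);save(C,n+"0");print(n,C[1],C[3],C[2])
print(bot.observe())
E
```

```text
pics
scene [[354.25942957   0.         254.90508463]
 [  0.         354.25942957 195.02895793]
 [  0.           0.           1.        ]] [1.72881827 0.35858312 0.86399114] [[-0.31497891  0.50255602 -0.80512467]
 [ 0.94909553  0.16896545 -0.26583519]
 [ 0.00244118 -0.84787271 -0.53019422]]
side [[402.91811752   0.         253.54157451]
 [  0.         402.91811752 188.64945116]
 [  0.           0.           1.        ]] [-0.28108281  0.91093012  0.76932928] [[-0.75921663 -0.30339154  0.5757983 ]
 [-0.6506976   0.37221183 -0.6618542 ]
 [-0.01351798 -0.87716129 -0.48000556]]
{'clock': 0.1, 'qpos': array([ 1.2057953 ,  0.52191788, -0.0362989 ,  1.5998912 ,  0.02118409,
        1.02110833, -0.1127999 ]), 'qd': array([-3.38576268e-04, -7.29496381e-04,  7.37056570e-04, -9.36995926e-04,
        3.54162002e-05,  4.97187744e-04,  3.67625117e-04]), 'joint_efforts': array([ 6.45703709e-03, -9.28502154e+01,  1.98557720e+00, -3.70529938e+01,
        1.82060438e-02,  5.50986631e-03,  6.50683569e-05]), 'position': array([ 0.18147297, -0.5977908 ,  0.23082779]), 'tool_rot': array([-3.14065451e+00,  6.50460449e-05,  2.94756037e-01]), 'force': array([-0.64160257,  0.28680043, -0.51702065]), 'moment': array([ 0.06302741, -0.00842394, -0.02340869]), 'finger_force': 0.0, 'grip_width': 0.08552613240193417}
```

View pics/scene0.png

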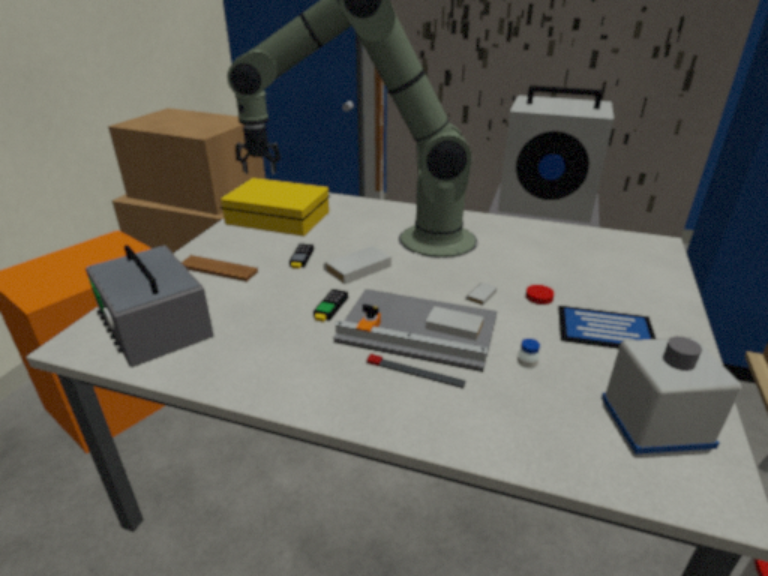

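View pics/side0.png

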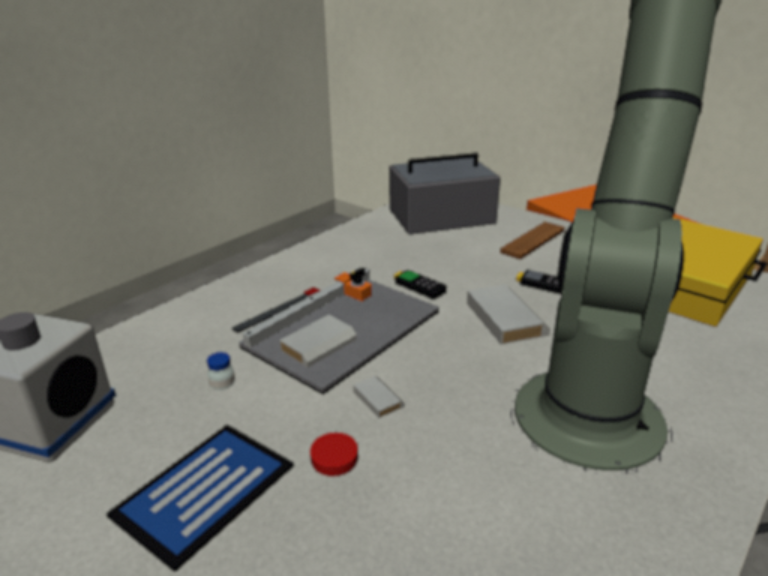

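The scene view shows the board with its knob at about (370,312) and the offcut at (455,320). In the side view the board's corners are at (242,347), (323,389) and (438,312), the orange stop is at (355,285), and the offcut is at (318,338). Next I'll get a coarse position for each.

```bash
python3 - <<'E'
from h import *
C=cam("side")
for n,p,z in[("L",(242,347),.018),("near",(323,389),.018),("R",(438,312),.018),("off",(318,338),.046),("knob",(361,274),.08)]:
    print(n,ray(C,np.array(p)/1.5,z).round(3))
C=cam("wrist");print(C[3],C[2].round(3),C[1][0,0])
f=bot.grab_frame("wrist");print(np.array(f["mount"]).round(3))
E
```

```text
L [[0.665 0.287 0.018]]
near [[0.425 0.276 0.018]]
R [[ 0.42  -0.103  0.018]]
off [[0.53  0.184 0.046]]
knob [[ 0.612 -0.044  0.08 ]]
[ 0.2616757  -0.57327338  0.37338681] [[ 0.29  -0.904 -0.314]
 [-0.957 -0.274 -0.095]
 [-0.     0.328 -0.945]] 288.7024845100227
[[-0.    -0.945 -0.328  0.084]
 [ 1.    -0.     0.    -0.   ]
 [-0.001 -0.328  0.945 -0.143]
 [ 0.     0.     0.     1.   ]]
```

Emit:
{"op": "jog_arm", "data": {"motion": [[0.5,-0.4,-0.2,0,1],[0.95,-0.83,-0.3,0,1],[0.95,-0.83,-0.3,0,1],[0.95,-0.83,-0.3,0,1],[0.95,-0.83,-0.3,0,1],[0.95,-0.83,-0.3,0,1],[0.95,-0.83,-0.2,0,1],[0.95,-0.83,0,0,1],[0.95,-0.83,0,0,1],[0.95,-0.83,0,0,1],[0.95,-0.83,0,0,1],[0.95,-0.83,0,0,1]]}}

```text
clock: 1.45
position: [0.4134, -0.227, 0.2887]
tool_rot: [3.141, -0.0, 0.295]
force: [0.2, -0.6, -0.2]
grip_width: 0.0853
finger_force: 0.0
```

Emit:
{"op": "jog_arm", "data": {"motion": [[0.95,-0.83,0,0,1],[0.95,-0.83,0,0,1],[0.95,-0.83,0,0,1],[0.95,-0.83,0,0,1],[0.95,-0.83,0,0,1],[0.95,-0.83,0,0,1],[0.8,-0.7,0,0,1],[0.4,-0.3,0,0.92,1],[0,0,0,0.92,1],[0,0,0,0.92,1],[0,0,0,0.92,1],[0,0,0,0,1]]}}

```text
clock: 2.65
position: [0.5584, 0.0034, 0.2885]
tool_rot: [3.141, -0.0, -0.0]
force: [0.6, 0.0, 0.6]
grip_width: 0.0853
finger_force: 0.0
```

```bash
python3 - <<'E'
from h import *
C=cam("wrist");save(C,"w1");print(bot.observe()["position"],bot.observe()["tool_rot"])
np.savez("w1.npz",im=C[0],K=C[1],R=C[2],c=C[3])
E
```

```text
[0.55849527 0.00329364 0.28847685] [ 3.14145857e+00 -7.57430662e-05  2.42428018e-03]
```

View pics/w1.png

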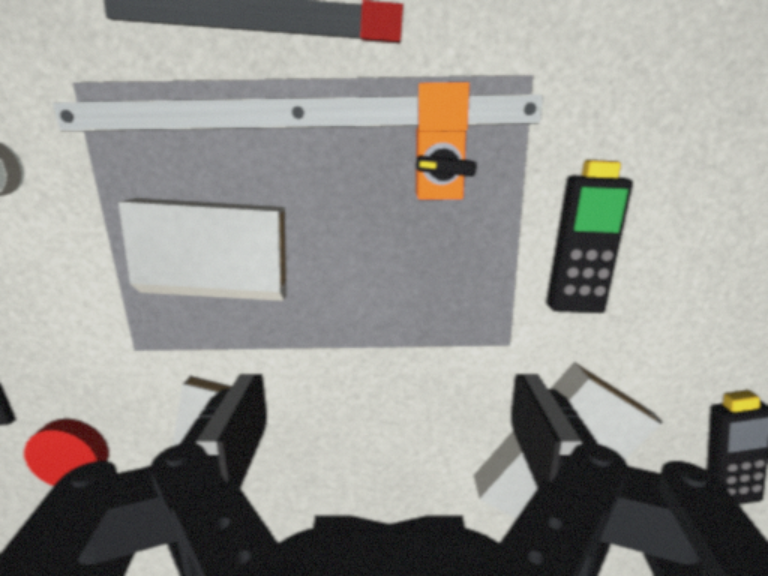

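The wrist view is clear. The fence's near edge runs from (60,130) to (540,121). The stop's top corners are at (417,83)–(463,200), and the knob bar runs from (417,163) to (476,168). The offcut's corners are at (121,201), (282,210), (285,298) and (130,290). Next I'll measure these precisely.

```bash
python3 - <<'E'
from h import *
D=np.load("w1.npz");C=(D["im"],D["K"],D["R"],D["c"]);print("cam",C[3].round(3))
im=D["im"];hsv=cv2.cvtColor(im,cv2.COLOR_RGB2HSV);g=cv2.cvtColor(im,cv2.COLOR_RGB2GRAY)
def big(m):
    cs,_=cv2.findContours(m.astype(np.uint8),cv2.RETR_EXTERNAL,cv2.CHAIN_APPROX_NONE);return max(cs,key=cv2.contourArea)[:,0,:]
# intensity profiles along columns for bed/fence edges
fp=[]
for u in(60,100,140,160,200,230,260,320,335):
    col=g[55:100,u].astype(int);d=np.diff(col); fp.append((u,56+d.argmin()-.5+.0)); 
fp=np.array(fp);print("fence near edge",fp.tolist())
for z in(.048,.018): 
    P=ray(C,fp,z);a=np.polyfit(P[:,1],P[:,0],1);print(z,"x=",a.round(4),"yaw",-np.arctan(a[0]),"res",(P[:,0]-np.polyval(a,P[:,1])).std().round(4))
bp=[]
for u in(100,130,160,190,220,250,280,310,330):
    col=g[215:250,u].astype(int);d=np.diff(col);bp.append((u,215+d.argmax()+.5))
P=ray(C,np.array(bp),.018);a=np.polyfit(P[:,1],P[:,0],1);print("near bed x=",a,"yaw",-np.arctan(a[0]))
print("near corners",ray(C,np.array([(135,350),(511,345)])/1.5,.018).round(4))
# offcut top
m=(g>150);m[:,:70]=0;m[:130]=0;m[205:]=0;m[:,200:]=0
c=big(m);r=cv2.minAreaRect(c);print(r,[ (float(x),float(y)) for x,y in cv2.boxPoints(r)])
print("box on top",ray(C,cv2.boxPoints(r),.046).round(4))
ap=cv2.approxPolyDP(c,4,True)[:,0];print(ap.tolist());print(ray(C,ap,.046).round(4))
# orange
m=(hsv[...,0]<18)&(hsv[...,1]>170)&(hsv[...,2]>120);m[:,:270]=0;m[140:]=0;m[:50]=0
c=big(m);print("orange",cv2.boundingRect(c));ap=cv2.approxPolyDP(c,3,True)[:,0];print(ap.tolist());print(ray(C,ap,.053).round(4))
# knob black
k=(g<50);k[:90]=0;k[130:]=0;k[:,:270]=0;k[:,330:]=0
c=big(k);print("knob",cv2.minAreaRect(c));M=cv2.moments(c)
y=(hsv[...,0]>22)&(hsv[...,0]<35)&(hsv[...,1]>150);y[:95]=0;y[125:]=0;y[:,:270]=0;y[:,320:]=0
print("yel",np.argwhere(y).mean(0)[::-1],ray(C,np.argwhere(y).mean(0)[::-1],.0905).round(4))
print("ends",ray(C,np.array([(417,163.5),(476,168)])/1.5,.0905).round(4), ray(C,np.array([(443,165)])/1.5,.0905).round(4))
cv2.imwrite("pics/w1c.png",cv2.resize(cv2.cvtColor(im[45:215,70:370],cv2.COLOR_RGB2BGR),None,fx=2.6,fy=2.6,interpolation=cv2.INTER_CUBIC))
E
```

```text
cam [0.642 0.004 0.431]
fence near edge [[60.0, 86.5], [100.0, 85.5], [140.0, 84.5], [160.0, 84.5], [200.0, 70.5], [230.0, 83.5], [260.0, 83.5], [320.0, 82.5], [335.0, 81.5]]
0.048 x= [-0.014   0.6538] yaw 0.013959118429950956 res 0.0049
0.018 x= [-0.014   0.6547] yaw 0.013959118429952623 res 0.0053
near bed x= [-0.01491849  0.43239331] yaw 0.014917379175525138
near corners [[ 0.4287  0.2724  0.018 ]
 [ 0.4343 -0.1266  0.018 ]]
((133.0, 167.49996948242188), (113.93282318115234, 60.08181381225586), 3.66778826713562) [(74.228515625, 193.8351287841797), (78.072021484375, 133.8763885498047), (191.771484375, 141.16481018066406), (187.927978515625, 201.12355041503906)]
box on top [[0.5055 0.2645 0.046 ]
 [0.5895 0.2418 0.046 ]
 [0.5797 0.0925 0.046 ]
 [0.4943 0.1046 0.046 ]]
[[78, 135], [85, 186], [92, 194], [188, 200], [184, 141]]
[[0.588  0.2422 0.046 ]
 [0.5171 0.247  0.046 ]
 [0.5052 0.2394 0.046 ]
 [0.496  0.1043 0.046 ]
 [0.58   0.1029 0.046 ]]
orange (278, 55, 34, 49)
[[310, 55], [280, 56], [279, 103], [292, 93], [301, 94], [308, 102]]
[[ 0.6832 -0.0577  0.053 ]
 [ 0.6821 -0.022   0.053 ]
 [ 0.6285 -0.022   0.053 ]
 [ 0.6404 -0.0379  0.053 ]
 [ 0.6392 -0.0491  0.053 ]
 [ 0.6297 -0.0583  0.053 ]]
knob ((297.5, 109.0), (18.0, 37.0), 90.0)
yel [284.62068966 109.34482759] [[ 0.623  -0.026   0.0905]]
ends [[ 0.6234 -0.0185  0.0905]
 [ 0.62   -0.0634  0.0905]] [[ 0.6223 -0.0382  0.0905]]
```

View pics/w1c.png

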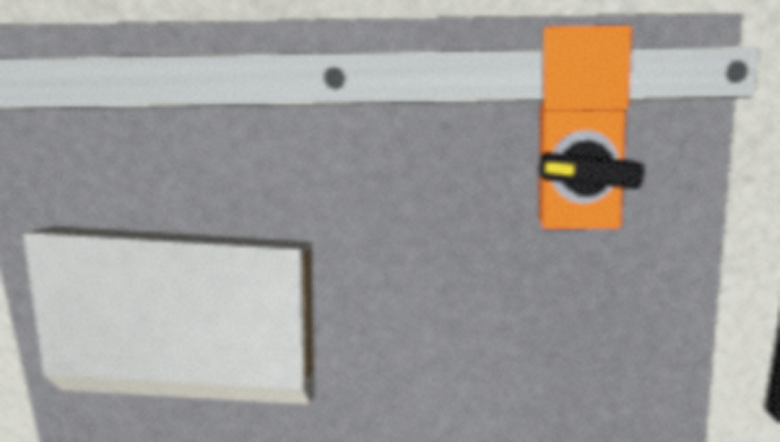

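The crop confirms a clean contour. The stop is at y≈-0.0195 to -0.0595 and the fence face at x≈0.656, with board yaw ≈0.0145. The knob centre is ≈(0.623,-0.040) with the bar about 0.09 rad clockwise, and the widths match those given. Now I'll go above the knob.

Emit:
{"op": "jog_arm", "data": {"motion": [[0.54,0.36,0.98,0,0.6],[0.54,0.36,0.98,0,0.6],[0.54,0.36,0.98,0,0.6],[0.54,0.36,0.98,0,0.6],[0,0,0,-1,0.6],[0,0,0,-1,0.6],[0,0,0,-1,0.6],[0,0,0,-1,0.6],[0,0,0,-1,0.6],[0,0,0,-1,0.6],[0,0,0,-1,0.6],[0,0,0,-1,0.6]]}}

```text
clock: 3.9
position: [0.6235, -0.0402, 0.1708]
tool_rot: [-3.141, -0.0, 0.646]
force: [1.4, -0.1, -0.7]
grip_width: 0.0512
finger_force: 0.0
```

Emit:
{"op": "jog_arm", "data": {"motion": [[0,0,0,-1,0.6],[0,0,0,-1,0.6],[0,0,0,-1,0.6],[0,0,0,-1,0.6],[0,0,0,-1,0.6],[0,0,0,-1,0.6],[0,0,0,-1,0.6],[0,0,0,-1,0.6],[0,0,0,-1,0.6],[0,0,0,-1,0.6],[0,0,0,-0.7,0.6],[0,0,0,0,0.6]]}}

```text
clock: 5.1
position: [0.6235, -0.0403, 0.1708]
tool_rot: [-3.142, -0.0, 1.499]
force: [-0.5, -0.5, -0.1]
grip_width: 0.0512
finger_force: 0.0
```

```bash
python3 - <<'E'
from h import *
o=bot.observe();print(o["position"],o["tool_rot"],o["qpos"].round(2))
C=cam("wrist");np.savez("w2.npz",im=C[0],K=C[1],R=C[2],c=C[3]);save(C,"w2")
im=C[0];hsv=cv2.cvtColor(im,cv2.COLOR_RGB2HSV);g=cv2.cvtColor(im,cv2.COLOR_RGB2GRAY)
p=proj(C,[.623,-.040,.0905])[0];print("cam",C[3],"proj",p)
y=(hsv[...,0]>22)&(hsv[...,0]<35)&(hsv[...,1]>150);w=np.argwhere(y)[:,::-1]
w=w[np.hypot(*(w-p).T)<60];print("yel",len(w),ray(C,w.mean(0),.0905))
m=(hsv[...,0]<18)&(hsv[...,1]>170)&(hsv[...,2]>100);cs,_=cv2.findContours(m.astype(np.uint8),0,2)
for c in cs:
    if cv2.contourArea(c)>500: ap=cv2.approxPolyDP(c,3,True)[:,0];print(ap.tolist(),ray(C,ap,.053).round(4).tolist())
E
```

```text
[ 0.62348691 -0.04032655  0.17076213] [-3.14156014e+00 -2.41856815e-04  1.49934030e+00] [ 0.38  0.66 -0.63  1.63  0.44  1.   -0.46]
cam [0.62879449 0.04404114 0.31332364] proj [259.13952123 199.41575363]
yel 101 [[ 0.62291622 -0.02599741  0.0905    ]]
[[322, 162], [290, 165], [283, 158], [230, 162], [226, 169], [230, 205], [250, 205], [240, 196], [238, 182], [254, 168], [267, 170], [277, 182], [275, 196], [265, 203], [322, 201]] [[0.6824, -0.0215, 0.053], [0.6529, -0.0223, 0.053], [0.6468, -0.0152, 0.053], [0.5979, -0.0155, 0.053], [0.5935, -0.0218, 0.053], [0.5934, -0.0579, 0.053], [0.6128, -0.0593, 0.053], [0.604, -0.0493, 0.053], [0.6034, -0.0352, 0.053], [0.6195, -0.0227, 0.053], [0.6314, -0.0255, 0.053], [0.6401, -0.0378, 0.053], [0.6375, -0.0517, 0.053], [0.6274, -0.0582, 0.053], [0.6824, -0.0601, 0.053]]
[[353, 103], [350, 134], [376, 135], [380, 103]] [[0.7091, 0.0287, 0.053], [0.7074, 0.0023, 0.053], [0.7306, -0.0003, 0.053], [0.7324, 0.0271, 0.053]]
```

View pics/w2.png

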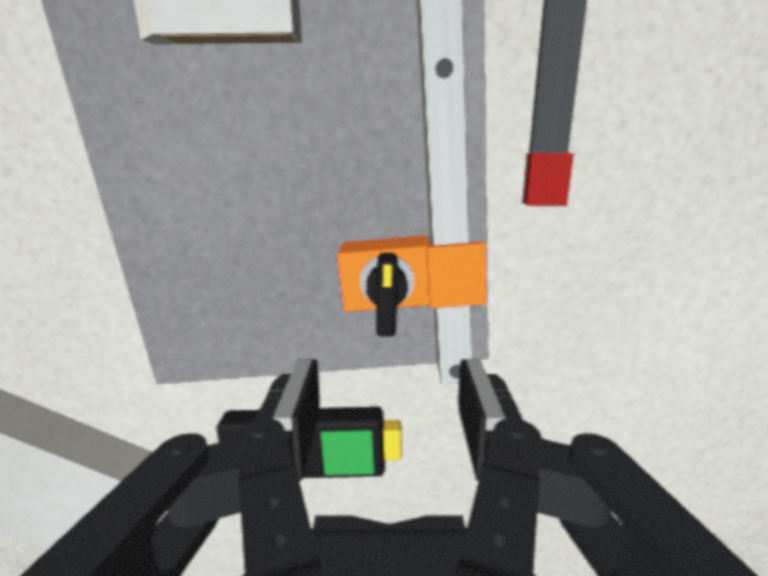

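The bar is lined up between the fingers: its ends are at (388,254) and (386,335), and the stop is centred at y≈-0.040. I'll lower and close to a loose 15 mm gap, so the turn applies a pure couple.

Emit:
{"op": "jog_arm", "data": {"motion": [[0,0,0.8,0,0.6],[0,0,0.8,0,0.6],[0,0,0.8,0,0.6],[0,0,0.5,0,0.6],[0,0,0.4,0,0.5],[0,0,0,0,0.3],[0,0,0,0,0.2],[0,0,0,0,0.18],[0,0,0,0,0.18],[0,0,0,0,0.18]], "newtons": 60}}

```text
clock: 6.15
position: [0.6239, -0.0405, 0.0723]
tool_rot: [3.141, 0.0, 1.496]
force: [-0.2, 0.2, 0.9]
grip_width: 0.0155
finger_force: 0.1
```

Gap is 15.5 mm with negligible contact. Next I'll turn clockwise at half rate.

Emit:
{"op": "jog_arm", "data": {"motion": [[0,0,0,0.7,0.18],[0,0,0,0.7,0.18],[0,0,0,0.7,0.18],[0,0,0,0.7,0.18],[0,0,0,0.7,0.18],[0,0,0,0.7,0.18]]}}

```text
clock: 6.75
position: [0.6227, -0.0411, 0.0718]
tool_rot: [-3.14, 0.002, 1.158]
force: [-7.6, -3.0, 5.8]
grip_width: 0.0152
finger_force: 6.0
```

```bash
python3 - <<'E'
from h import *
o=bot.observe();print(o["position"],o["tool_rot"],o["force"].round(1),o["moment"].round(2))
C=cam("wrist");np.savez("w3.npz",im=C[0],K=C[1],R=C[2],c=C[3])
im=C[0];hsv=cv2.cvtColor(im,cv2.COLOR_RGB2HSV)
m=(hsv[...,0]<18)&(hsv[...,1]>170)&(hsv[...,2]>100);cs,_=cv2.findContours(m.astype(np.uint8),0,2)
for c in cs:
    if cv2.contourArea(c)>300: ap=cv2.approxPolyDP(c,3,True)[:,0];print(ap.tolist(),ray(C,ap,.053).round(4).tolist())
save(C,"w3")
E
```

```text
[ 0.62265957 -0.04111122  0.07184066] [-3.14031899e+00  1.77053144e-03  1.15778262e+00] [-7.6 -3.   5.8] [-0.49  1.72  0.15]
[[363, 224], [344, 172], [339, 168], [294, 188], [283, 176], [212, 207], [204, 227], [218, 250], [230, 244], [229, 231], [234, 220], [254, 208], [276, 214], [286, 227], [288, 244], [297, 247], [306, 243], [313, 246]] [[0.6836, -0.0601, 0.053], [0.6832, -0.0238, 0.053], [0.6813, -0.0203, 0.053], [0.6532, -0.0213, 0.053], [0.65, -0.0118, 0.053], [0.6035, -0.0127, 0.053], [0.593, -0.0226, 0.053], [0.5937, -0.0406, 0.053], [0.6026, -0.0398, 0.053], [0.6059, -0.0313, 0.053], [0.612, -0.0258, 0.053], [0.6264, -0.0234, 0.053], [0.6371, -0.0324, 0.053], [0.6394, -0.043, 0.053], [0.6361, -0.0545, 0.053], [0.6405, -0.0588, 0.053], [0.6468, -0.0584, 0.053], [0.6501, -0.0622, 0.053]]
[[403, 46], [358, 62], [373, 111], [411, 98]] [[0.7309, 0.0269, 0.053], [0.708, 0.0289, 0.053], [0.7081, 0.0025, 0.053], [0.7285, 0.0008, 0.053]]
```

View pics/w3.png

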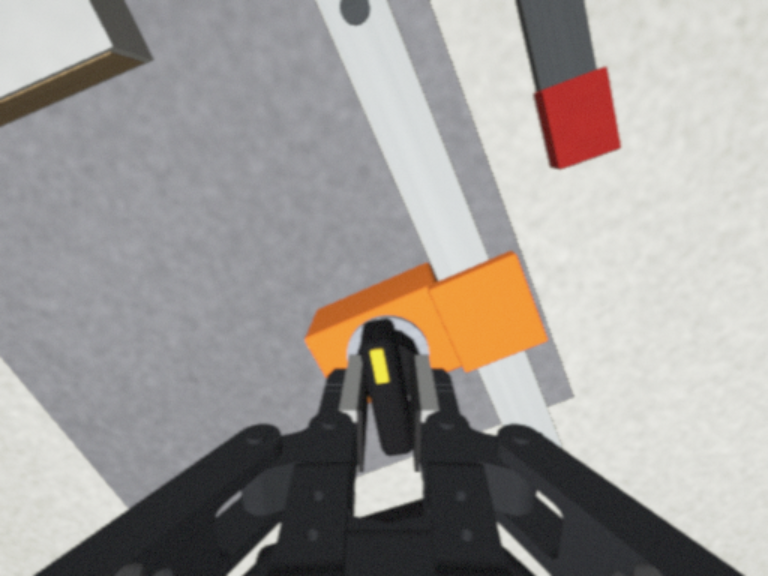

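The bar is following the fingers, lagging by the gap as expected. The stop's corners have not moved (-0.060 on the right). The force shows one-sided contact, so I'll nudge the centre about 1.5 mm towards -y of the tool and carry on.

Emit:
{"op": "jog_arm", "data": {"motion": [[0,-0.05,-0.04,0,0.18],[0,0,0,0,0.18]]}}

```text
clock: 7.0
position: [0.6225, -0.0402, 0.0732]
tool_rot: [3.141, 0.0, 1.16]
force: [0.4, -2.2, -1.0]
grip_width: 0.0152
finger_force: 2.7
```

Emit:
{"op": "jog_arm", "data": {"motion": [[0,0,0,0.7,0.18],[0,0,0,0.7,0.18],[0,0,0,0.7,0.18]]}}

```text
clock: 7.3
position: [0.6225, -0.0402, 0.0732]
tool_rot: [3.141, -0.0, 0.99]
force: [0.6, -3.1, 0.4]
grip_width: 0.0155
finger_force: 6.5
```

Emit:
{"op": "jog_arm", "data": {"motion": [[-0.02,0.01,0,0,0.18],[0,0,0,0.7,0.18],[0,0,0,0.7,0.18],[0,0,0,0.7,0.18]]}}

```text
clock: 7.7
position: [0.6226, -0.0403, 0.0731]
tool_rot: [3.141, -0.001, 0.824]
force: [1.5, -1.0, 0.3]
grip_width: 0.0153
finger_force: 6.4
```

Emit:
{"op": "jog_arm", "data": {"motion": [[0,0,0,0.7,0.18],[0,0,0,0.7,0.18],[0,0,0,0.7,0.18],[0,0,0,0.7,0.18]]}}

```text
clock: 8.1
position: [0.6226, -0.0403, 0.0732]
tool_rot: [3.141, -0.001, 0.6]
force: [0.9, -1.7, -0.7]
grip_width: 0.0154
finger_force: 6.5
```

Emit:
{"op": "jog_arm", "data": {"motion": [[0,0,0,0.7,0.18],[0,0,0,0.7,0.18],[0,0,0,0.7,0.18],[0,0,0,0.7,0.18]]}}

```text
clock: 8.5
position: [0.6227, -0.0404, 0.0732]
tool_rot: [3.141, -0.001, 0.376]
force: [1.4, -1.6, 2.1]
grip_width: 0.0154
finger_force: 7.8
```

Emit:
{"op": "jog_arm", "data": {"motion": [[0,0,0,0.7,0.18],[0,0,0,0.7,0.18],[0,0,0,0.7,0.18],[0,0,0,0.7,0.18]]}}

```text
clock: 8.9
position: [0.6228, -0.0405, 0.0733]
tool_rot: [3.142, -0.001, 0.152]
force: [1.2, -1.9, 1.9]
grip_width: 0.0154
finger_force: 9.7
```

```bash
python3 - <<'E'
from h import *
o=bot.observe();print(o["position"],o["tool_rot"],o["force"].round(1),o["moment"].round(2),o["joint_efforts"][6])
E
```

```text
[ 0.62278158 -0.0404785   0.07332559] [ 3.14151325e+00 -1.33391139e-03  1.52401636e-01] [ 1.2 -1.9  1.9] [-0.48 -0.3   0.23] 1.1871720850467682
```

Emit:
{"op": "jog_arm", "data": {"motion": [[0,0,0,0.7,0.18],[0,0,0,0.7,0.18]]}}

```text
clock: 9.1
position: [0.6228, -0.0405, 0.0734]
tool_rot: [3.142, -0.001, 0.04]
force: [1.2, -2.5, 2.9]
grip_width: 0.0155
finger_force: 10.7
```

Emit:
{"op": "jog_arm", "data": {"motion": [[0,0,0,0.5,0.18],[0,0,0,0.5,0.18]]}}

```text
clock: 9.3
position: [0.6228, -0.0406, 0.0734]
tool_rot: [3.142, -0.001, -0.039]
force: [1.7, -2.8, 4.7]
grip_width: 0.0153
finger_force: 20.4
```

```bash
python3 - <<'E'
from h import *
o=bot.observe();print(o["position"],o["tool_rot"],o["force"].round(1),o["moment"].round(2),o["joint_efforts"][6])
C=cam("wrist");save(C,"w4")
E
```

```text
[ 0.622822   -0.04055924  0.07341657] [ 3.14154547e+00 -1.44070635e-03 -3.86744245e-02] [ 1.7 -2.8  4.7] [-0.57 -0.21  0.59] 0.3999680746346712
```

View pics/w4.png

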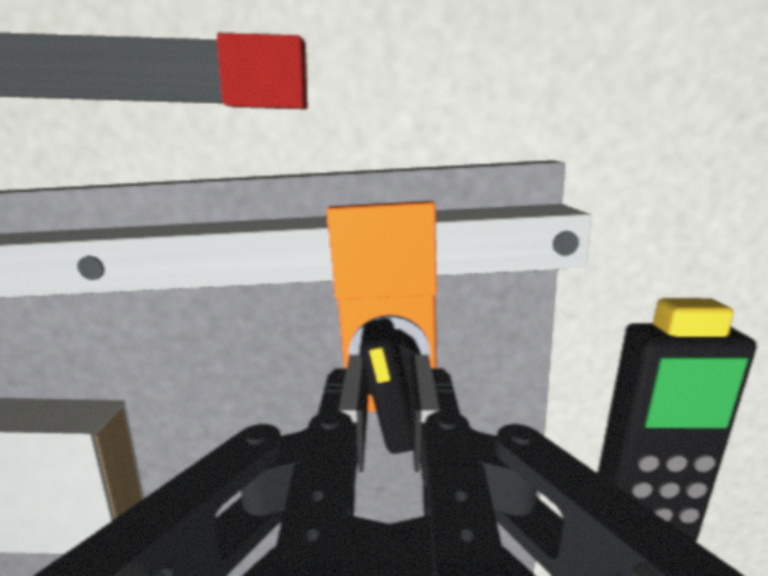

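The finger force has doubled, and the bar in the image is at ≈1.4 rad: the knob is at its hard end. The orange stop is still in place. I'll release it, rise, and move to the near side of the offcut.

Emit:
{"op": "jog_arm", "data": {"motion": [[0,0,0,-0.67,0.18],[0,0,0,0,0.6],[0,0,0,0,0.6],[0,0,-0.5,0,0.8],[0,0,-0.9,0,1],[0,0,-0.9,0,1],[0,0,-0.9,0,1],[-0.4,-0.5,0,0,1],[-0.686,-0.9,0,0,1],[-0.686,-0.9,0,0,1],[-0.686,-0.9,0,0,1],[-0.686,-0.9,0,0,1]]}}

```text
clock: 10.55
position: [0.5253, 0.0823, 0.17]
tool_rot: [-3.141, -0.001, 0.014]
force: [-0.4, 1.1, -0.5]
grip_width: 0.0851
finger_force: 0.0
```

```bash
python3 - <<'E'
from h import *
o=bot.observe();print(o["position"],o["tool_rot"])
C=cam("wrist");save(C,"w5");np.savez("w5.npz",im=C[0],K=C[1],R=C[2],c=C[3])
im=C[0];hsv=cv2.cvtColor(im,cv2.COLOR_RGB2HSV)
m=(hsv[...,0]<18)&(hsv[...,1]>170)&(hsv[...,2]>100);cs,_=cv2.findContours(m.astype(np.uint8),0,2)
for c in cs:
    if cv2.contourArea(c)>300: ap=cv2.approxPolyDP(c,3,True)[:,0];print(ap.tolist(),ray(C,ap,.053).round(4).tolist())
E
```

```text
[0.52525507 0.08225402 0.16999015] [-3.14134603e+00 -8.08463646e-04  1.36351949e-02]
[[33, 324], [8, 322], [0, 328], [3, 358], [10, 356]] [[0.3573, 0.3353, 0.053], [0.3598, 0.3628, 0.053], [0.3511, 0.3742, 0.053], [0.3059, 0.3833, 0.053], [0.3091, 0.3741, 0.053]]
[[447, 0], [394, 0], [390, 38], [374, 51], [368, 111], [422, 113], [422, 108], [411, 106], [411, 100], [402, 101], [389, 93], [386, 74], [414, 46], [440, 41]] [[0.6779, -0.0614, 0.053], [0.6774, -0.0203, 0.053], [0.6511, -0.0215, 0.053], [0.6415, -0.01, 0.053], [0.5943, -0.0116, 0.053], [0.5933, -0.0588, 0.053], [0.5975, -0.0579, 0.053], [0.599, -0.0481, 0.053], [0.6039, -0.0472, 0.053], [0.603, -0.0396, 0.053], [0.6093, -0.0274, 0.053], [0.6243, -0.0225, 0.053], [0.6456, -0.0419, 0.053], [0.6495, -0.0622, 0.053]]
```

View pics/w5.png

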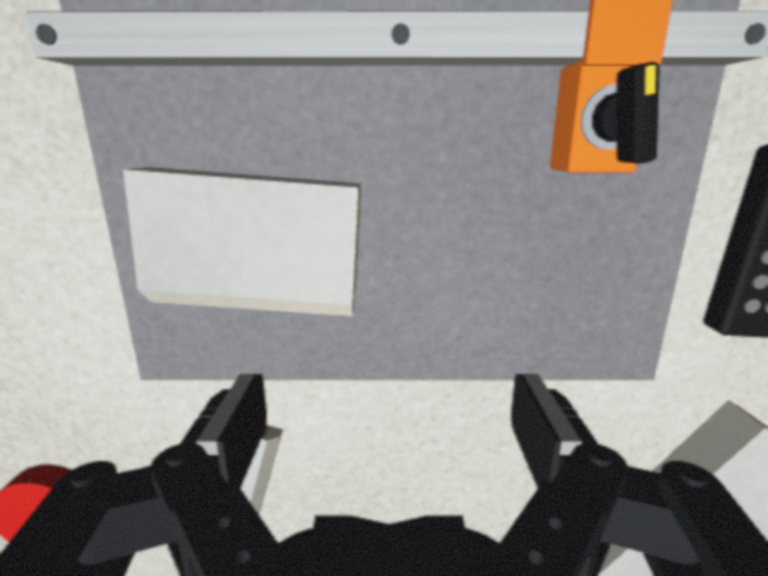

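The knob bar now points along the board's x (yellow end at (650,80)), and the stop is unmoved. The offcut's top corners are at (124,170), (360,185) and (352,315). I'll re-measure it.

```bash
python3 - <<'E'
from h import *
D=np.load("w5.npz");C=(D["im"],D["K"],D["R"],D["c"])
print(ray(C,np.array([(124,170),(360,185)])/1.5,.046).round(4).tolist(),"outer near",ray(C,np.array([(150,303),(352,315)])/1.5,.032).round(4).tolist())
print("bednear",ray(C,np.array([(141,380),(655,380)])/1.5,.018).round(4).tolist(),"fencetop",ray(C,np.array([(75,58),(720,58)])/1.5,.048).round(4).tolist(),"fencebot",ray(C,np.array([(75,65),(540,65)])/1.5,.018).round(4).tolist())
print("small",ray(C,np.array([(265,428),(283,431)])/1.5,.02).round(4).tolist())
E
```

```text
[[0.5885, 0.2405, 0.046], [0.5817, 0.1, 0.046]] outer near [[0.4981, 0.2473, 0.032], [0.491, 0.1072, 0.032]]
bednear [[0.4282, 0.2731, 0.018], [0.4335, -0.1264, 0.018]] fencetop [[0.6477, 0.2551, 0.048], [0.6524, -0.0974, 0.048]] fencebot [[0.6482, 0.2754, 0.018], [0.6521, -0.0088, 0.018]]
small [[0.3865, 0.1797, 0.02], [0.3838, 0.1654, 0.02]]
```

Emit:
{"op": "jog_arm", "data": {"motion": [[-0.575,-0.775,0,0,1],[-0.575,-0.775,0,0,1],[-0.575,-0.775,0,0,1],[-0.575,-0.775,0,0,1],[0,0,0.9,0,1],[0,0,0.9,0,1],[0,0,0.9,0,1],[0,0,0.9,0,1],[0,0,0.9,0,1],[0,0,0.5,0,1],[0,0,0.25,0,1],[0,0,0,0,1]]}}

```text
clock: 11.8
position: [0.4558, 0.1733, 0.0114]
tool_rot: [3.141, 0.0, 0.014]
force: [0.4, -0.5, 0.6]
grip_width: 0.0855
finger_force: 0.0
```

Emit:
{"op": "jog_arm", "data": {"motion": [[0.3,0,0,0,1],[0.3,0,0,0,1],[0.3,0,0,0,1],[0.3,0,0,0,1],[0.3,0,0,0,1],[0.3,0,0,0,1],[0.3,0,0,0,1],[0.3,0,0,0,1]]}}

```text
clock: 12.6
position: [0.5285, 0.1742, 0.0114]
tool_rot: [-3.142, 0.0, 0.014]
force: [-1.7, -0.0, 1.1]
grip_width: 0.0853
finger_force: 0.8
```

Emit:
{"op": "jog_arm", "data": {"motion": [[0.15,0,0,0,1],[0.15,0,0,0,1],[0.1,0,0,0,1]]}}

```text
clock: 12.9
position: [0.5401, 0.1744, 0.0113]
tool_rot: [-3.142, 0.0, 0.014]
force: [-1.4, 1.1, 0.2]
grip_width: 0.0853
finger_force: 0.5
```

Emit:
{"op": "jog_arm", "data": {"motion": [[0.1,0,0,0,1],[0.1,0,0,0,1]]}}

```text
clock: 13.1
position: [0.5459, 0.1745, 0.0114]
tool_rot: [3.142, 0.0, 0.014]
force: [-0.7, 0.4, -1.1]
grip_width: 0.0852
finger_force: 0.4
```

Emit:
{"op": "jog_arm", "data": {"motion": [[0.07,0,0,0,1],[0.05,0,0,0,1]]}}

```text
clock: 13.3
position: [0.5494, 0.1745, 0.0114]
tool_rot: [3.141, 0.0, 0.014]
force: [-9.8, -0.6, 2.8]
grip_width: 0.0852
finger_force: 5.0
```

Fence contact reached at about 10 N, with both fingers squaring the piece. Now back off, rise, and go round to the left end with a 90° turn.

Emit:
{"op": "jog_arm", "data": {"motion": [[-0.5,0,0,0,1],[0,0,-0.9,0,1],[0,0,-0.9,0,1],[0,0,-0.9,0,0.8],[0,0,-0.5,0,0.6],[0.6,-0.83,0,0,0.6],[0.6,-0.83,0,0,0.6],[0.6,-0.83,0,0,0.6],[0.6,-0.83,0,0,0.6],[0,0,0,-1,0.6],[0,0,0,-1,0.6],[0,0,0,-1,0.6]]}}

```text
clock: 14.5
position: [0.6051, 0.2751, 0.1073]
tool_rot: [3.142, -0.0, 0.258]
force: [0.2, 0.2, -0.5]
grip_width: 0.0511
finger_force: 0.0
```

Emit:
{"op": "jog_arm", "data": {"motion": [[0,0,0,-1,0.6],[0,0,0,-1,0.6],[0,0,0,-1,0.6],[0,0,0,-1,0.6],[0,0,0,-1,0.6],[0,0,0,-1,0.6],[0,0,0,-1,0.6],[0,0,0,-1,0.6],[0,0,0,-1,0.6],[0,0,0,-1,0.6],[0,0,0,-1,0.6],[0,0,0,-1,0.6]]}}

```text
clock: 15.7
position: [0.6052, 0.2749, 0.1074]
tool_rot: [3.141, -0.0, 1.217]
force: [0.3, -0.8, 0.5]
grip_width: 0.0517
finger_force: 0.0
```

Emit:
{"op": "jog_arm", "data": {"motion": [[0,0,0,-1,0.6],[0,0,0,-1,0.6],[0,0,0,-1,0.6],[0,0,0,-1,0.6],[0,0,0,-0.63,0.6],[0,0,0,0,0.6]]}}

```text
clock: 16.3
position: [0.6051, 0.2748, 0.1073]
tool_rot: [-3.142, -0.0, 1.585]
force: [0.8, -0.4, -0.4]
grip_width: 0.051
finger_force: 0.0
```

```bash
python3 - <<'E'
from h import *
o=bot.observe();print(o["position"],o["tool_rot"])
C=cam("scene");
cv2.imwrite("pics/s1.png",cv2.resize(cv2.cvtColor(C[0][140:260,200:380],cv2.COLOR_RGB2BGR),None,fx=4,fy=4,interpolation=cv2.INTER_CUBIC))
E
```

```text
[0.60510509 0.27478934 0.10733181] [-3.14150205e+00 -1.16485512e-04  1.58507546e+00]
```

View pics/s1.png

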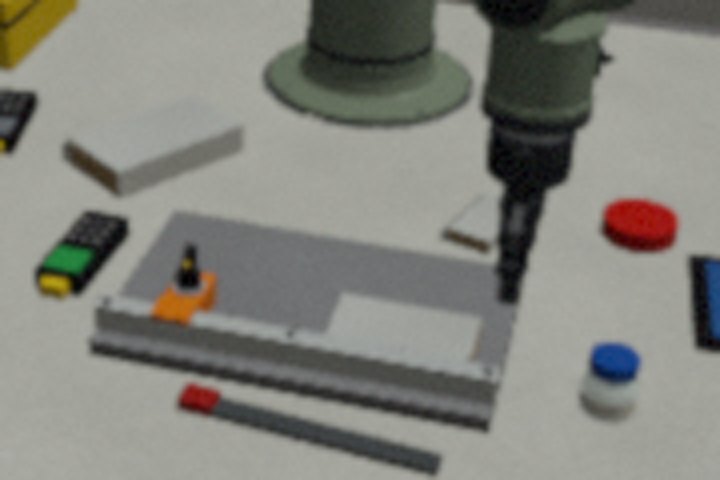

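Offcut lies against the fence and the jar is clear. Next I'll descend and push along -y to the stop.

Emit:
{"op": "jog_arm", "data": {"motion": [[0,-0.1,0.8,0,0.6],[0,0,0.8,0,0.6],[0,0,0.8,0,0.6],[0,0,0.5,0,0.6],[0,0,0,0,0.6],[-0.3,0,0,0,0.6],[-0.3,0,0,0,0.6],[-0.3,0,0,0,0.6],[-0.3,0,0,0,0.6]]}}

```text
clock: 17.25
position: [0.6031, 0.2379, 0.0213]
tool_rot: [3.14, -0.0, 1.584]
force: [-0.1, 1.4, 1.1]
grip_width: 0.0515
finger_force: 0.7
```

Emit:
{"op": "jog_arm", "data": {"motion": [[-0.3,0,0,0,0.6],[-0.3,0,0,0,0.6],[-0.3,0,0,0,0.6],[-0.3,0,0,0,0.6],[-0.3,0,0,0,0.6],[-0.3,0,0,0,0.6]]}}

```text
clock: 17.85
position: [0.6033, 0.1841, 0.0204]
tool_rot: [-3.142, -0.0, 1.584]
force: [0.1, 2.5, 0.7]
grip_width: 0.0514
finger_force: 0.8
```

Emit:
{"op": "jog_arm", "data": {"motion": [[-0.3,0,0,0,0.6],[-0.3,0,0,0,0.6],[-0.3,0,0,0,0.6],[-0.3,0,0,0,0.6],[-0.15,0,0,0,0.6]]}}

```text
clock: 18.35
position: [0.6039, 0.143, 0.0203]
tool_rot: [-3.141, 0.001, 1.584]
force: [-0.8, 0.8, -0.0]
grip_width: 0.0512
finger_force: 0.4
```

Emit:
{"op": "jog_arm", "data": {"motion": [[-0.1,0,0,0,0.6],[-0.1,0,0,0,0.6]]}}

```text
clock: 18.55
position: [0.6038, 0.1383, 0.0204]
tool_rot: [-3.141, -0.0, 1.584]
force: [0.5, 0.1, 0.1]
grip_width: 0.0508
finger_force: 0.4
```

Emit:
{"op": "jog_arm", "data": {"motion": [[-0.08,0,0,0,0.6],[-0.08,0,0,0,0.6]]}}

```text
clock: 18.75
position: [0.6039, 0.1337, 0.0204]
tool_rot: [-3.142, -0.0, 1.585]
force: [-0.3, 0.8, -1.6]
grip_width: 0.0513
finger_force: 0.4
```

Emit:
{"op": "jog_arm", "data": {"motion": [[-0.06,0,0,0,0.6],[-0.04,0,0,0,0.6]]}}

```text
clock: 18.95
position: [0.604, 0.1305, 0.0204]
tool_rot: [-3.142, -0.0, 1.584]
force: [0.2, 0.9, -0.1]
grip_width: 0.0512
finger_force: 0.4
```

Emit:
{"op": "jog_arm", "data": {"motion": [[-0.05,0,0,0,0.6],[-0.02,0,0,0,0.6]]}}

```text
clock: 19.15
position: [0.6039, 0.1299, 0.0205]
tool_rot: [3.141, -0.002, 1.585]
force: [-1.8, 9.2, -2.2]
grip_width: 0.0514
finger_force: 4.5
```

Emit:
{"op": "jog_arm", "data": {"motion": [[-0.04,0,0,0,0.6],[0,0,0,0,0.6]]}}

```text
clock: 19.35
position: [0.6038, 0.1299, 0.0207]
tool_rot: [3.141, -0.003, 1.586]
force: [-1.3, 11.8, -0.8]
grip_width: 0.051
finger_force: 5.9
```

The end is against the stop at about 12 N. Now back off, rise, and return to the bevel side with the fingers shut.

Emit:
{"op": "jog_arm", "data": {"motion": [[0.3,0,0,0,0.6],[0.3,0,-0.3,0,0.6],[0,0,-0.9,0,0.6],[0,0,-0.9,0,0.3],[0,0,-0.9,0,0],[-0.79,-0.545,-0.3,0,0],[-0.79,-0.545,0,0,0],[-0.79,-0.545,0,0,0],[-0.79,-0.545,0,0,0],[0,0,0,1,0],[0,0,0,1,0],[0,0,0,1,0]]}}

```text
clock: 20.55
position: [0.5399, 0.0498, 0.1202]
tool_rot: [3.141, 0.0, 1.341]
force: [0.7, -0.0, -0.4]
grip_width: -0.0003
finger_force: 0.0
```

Emit:
{"op": "jog_arm", "data": {"motion": [[0,0,0,1,0],[0,0,0,1,0],[0,0,0,1,0],[0,0,0,1,0],[0,0,0,1,0],[0,0,0,1,0],[0,0,0,1,0],[0,0,0,1,0],[0,0,0,1,0],[0,0,0,1,0],[0,0,0,1,0],[0,0,0,1,0]]}}

```text
clock: 21.75
position: [0.5398, 0.0502, 0.1201]
tool_rot: [3.142, -0.001, 0.382]
force: [-1.1, 0.9, -0.0]
grip_width: 0.0003
finger_force: 0.0
```

Emit:
{"op": "jog_arm", "data": {"motion": [[0,0,0,1,0],[0,0,0,1,0],[0,0,0,1,0],[0,0,0,1,0],[0,0,0,0.63,0],[0,0,0,0,0]]}}

```text
clock: 22.35
position: [0.5398, 0.0503, 0.12]
tool_rot: [-3.141, -0.0, 0.014]
force: [0.1, 0.1, -0.4]
grip_width: 0.0002
finger_force: 0.0
```

```bash
python3 - <<'E'
from h import *
o=bot.observe();print(o["position"],o["tool_rot"],o["force"])
C=cam("wrist");save(C,"w6");np.savez("w6.npz",im=C[0],K=C[1],R=C[2],c=C[3])
E
```

```text
[0.53981341 0.050302   0.12003248] [-3.14148481e+00 -4.99631292e-04  1.38047114e-02] [ 0.08464372  0.0964962  -0.41978963]
```

View pics/w6.png

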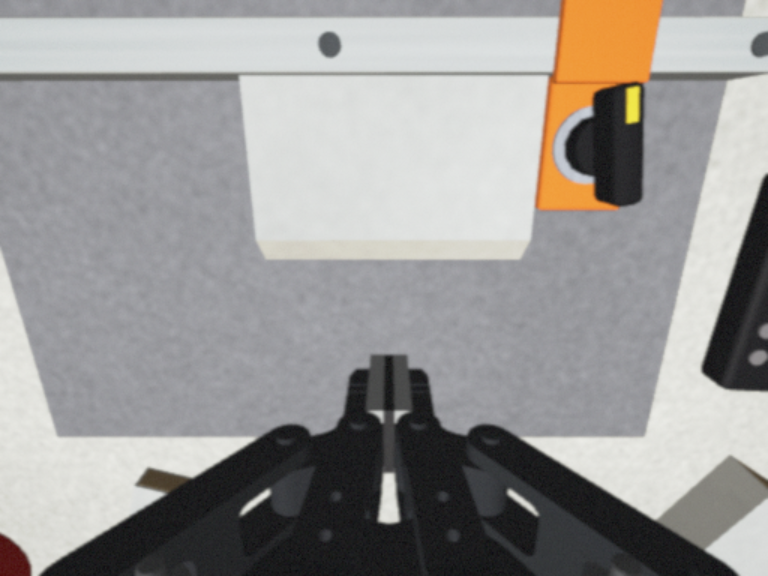

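The offcut is square on the fence (edge at row 73) and its end meets the stop at (548,80), with the bevel from (258,240) to (530,260). I'll descend and press diagonally on the slope.

Emit:
{"op": "jog_arm", "data": {"motion": [[0,0,0.8,0,0],[0,0,0.8,0,0],[0,0,0.8,0,0],[0,0,0.33,0,0],[0.2,0,0,0,0],[0.2,0,0,0,0],[0,0,0,0,0]]}}

```text
clock: 23.1
position: [0.5534, 0.0499, 0.0387]
tool_rot: [-3.141, -0.002, 0.014]
force: [0.7, 0.1, 0.7]
grip_width: -0.0002
finger_force: 0.0
```

Emit:
{"op": "jog_arm", "data": {"motion": [[0.06,0,0,0,0],[0.06,0,0,0,0],[0,0,0,0,0]]}}

```text
clock: 23.4
position: [0.5556, 0.0498, 0.0378]
tool_rot: [-3.142, -0.001, 0.014]
force: [0.2, -0.1, 0.3]
grip_width: 0.0001
finger_force: 0.0
```

Emit:
{"op": "jog_arm", "data": {"motion": [[0.05,0,0.02,0,0],[0,0,0,0,0]]}}

```text
clock: 23.6
position: [0.5569, 0.0498, 0.0369]
tool_rot: [-3.142, -0.0, 0.014]
force: [-0.3, 0.3, 1.0]
grip_width: -0.0002
finger_force: 0.0
```

Emit:
{"op": "jog_arm", "data": {"motion": [[0.03,0,0.03,0,0],[0,0,0,0,0]]}}

```text
clock: 23.8
position: [0.5575, 0.0498, 0.0362]
tool_rot: [3.141, 0.0, 0.014]
force: [-4.4, -0.4, 8.1]
grip_width: -0.0002
finger_force: 4.2
```

Emit:
{"op": "jog_arm", "data": {"motion": [[0.03,0,0.01,0,0],[0,0,0,0,0]]}}

```text
clock: 24.0
position: [0.5582, 0.0499, 0.0361]
tool_rot: [3.141, 0.001, 0.014]
force: [-6.6, -0.5, 15.1]
grip_width: -0.0002
finger_force: 7.6
```

Emit:
{"op": "jog_arm", "data": {"motion": [[0,0,0,0,0],[0,0,0,0,0]]}}

```text
clock: 24.2
position: [0.5582, 0.0499, 0.0361]
tool_rot: [3.141, 0.001, 0.014]
force: [-6.7, -0.1, 14.3]
grip_width: 0.0
finger_force: 7.4
```

Emit:
{"op": "jog_arm", "data": {"motion": [[0.03,0,-0.02,0,0],[0,0,0,0,0],[0,0,0,0,0]]}}

```text
clock: 24.5
position: [0.5583, 0.0498, 0.0362]
tool_rot: [3.141, 0.002, 0.014]
force: [-8.6, 1.0, 8.8]
grip_width: -0.0001
finger_force: 6.3
```

Emit:
{"op": "jog_arm", "data": {"motion": [[0.03,0,0.005,0,0],[0,0,0,0,0],[0,0,0,0,0]]}}

```text
clock: 24.8
position: [0.5584, 0.0498, 0.0361]
tool_rot: [3.141, 0.004, 0.014]
force: [-13.7, 0.8, 16.9]
grip_width: 0.0
finger_force: 11.1
```

Emit:
{"op": "jog_arm", "data": {"motion": [[-0.003,0,-0.013,0,0],[0,0,0,0,0],[0,0,0,0,0]]}}

```text
clock: 25.1
position: [0.5583, 0.0498, 0.0362]
tool_rot: [3.141, 0.004, 0.014]
force: [-12.4, 0.9, 9.9]
grip_width: 0.0001
finger_force: 7.6
```

```bash
python3 - <<'E'
from h import *
F=[]
for n in("wrist","scene","scene"):
    C=cam(n);F.append(bot.observe()["force"].round(1).tolist())
    if n=="wrist":save(C,"w7")
print(F)
E
```

```text
[[-11.8, 0.8, 9.6], [-10.9, 0.5, 9.8], [-12.7, 0.6, 9.4]]
```

View pics/w7.png

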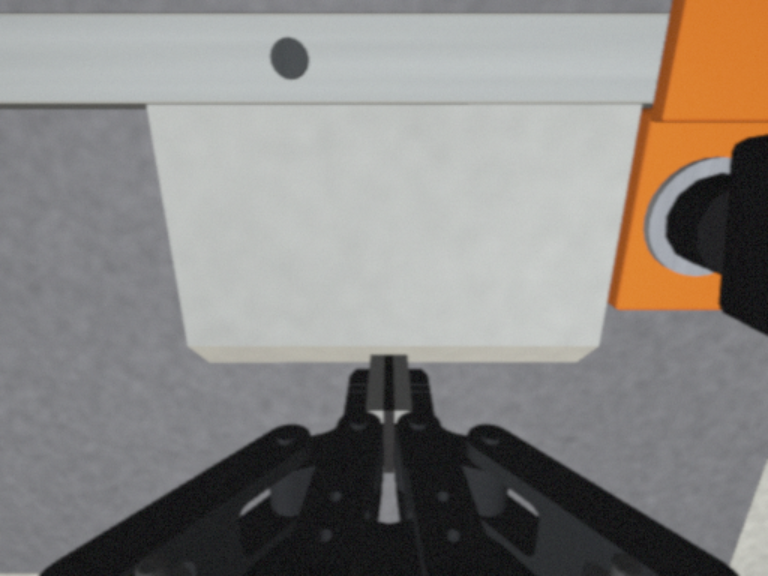

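The offcut sits flush on the fence (row 103) and against the orange stop (column ~640), with the fingers on the bevel at (390,357). The steady push is about 12 N towards the fence and 10 N down.

```bash
python3 -c "
from workcell import bot
print(bot.job_done())"
```

```text
the job is handed in; nothing more can be done
None
```

The job is handed in: the stop is locked with its knob at the hard end and unshifted as far as the camera could show, and the offcut is square on the fence and up against the stop. The arm is still pressing it with about 12 N towards the fence and 10 N down.

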